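# Unclip the square filter cover

## Robot

A 6-joint arm with a two-finger parallel gripper is mounted at the origin on the work surface. World frame = base frame: x ahead of the robot, y to its left, z up, the work surface at z = 0. Lengths are in m, angles in rad, forces in N, time in s.
With the tool pointing down it reaches from about 0.425 to 1.125 m from the base axis. Payload 14.9 kg.
Tool frame: the origin (TCP) lies on the mounting face of the last link; the fingertips stand 191 mm ahead of it and the grasp point (between the pads) lies 172 mm ahead of it; z points along the fingers, y is the line along which they close (so a half turn about z gives the same grasp; the last joint's range is limited). The gripper opens to 91 mm and grips with 3 to 60 N. Pads are 32 mm wide; open, the fingers measure 118 mm over their backs; the gripper's body (76 mm by 178 mm) begins 60 mm behind the grasp point.
Start: joints at [-1.338, 0.379, 1.734, -0, 1.028, -0.033], TCP at [0.184, -0.675, 0.405] pointing down, gripper open.
Joint ranges: [-2.77, 2.77], [-0.74, 2.19], [0, 2.66], [-1.06, 4.2], [0.31, 2.87], [-3.08, 3.08]. Speed limits (rad/s): [1.89, 1.89, 2.39, 3.14, 3.14, 3.14].

## Interface

Orientations are given as a 3x3 rotation matrix whose columns are the frame's x, y, z axes.
In Python, from cell import readout, eyes, arm gives the robot as it stands.
- The arm moves only by the tool jog_arm, never from a script. Its argument "deltas" is one flat list of numbers, 7 for each row, row after row: the shift along the world's x, y, z in mm, then the turn, a rotation vector about the world's x, y, z in degrees, then the gripper command: -1 is shut, 1 is fully open, values between are in proportion. In form: [dx, dy, dz, wx, wy, wz, grip, dx, dy, dz, wx, wy, wz, grip, ...]. A call has exactly 8 rows; each row is the pose to reach, as a shift and turn from the pose commanded when the call began; what a row does not reach only later rows make up. A row lasts 1/8 s, in which the tool goes at most 62.5 mm and 10.7 degrees, less where a joint would pass 70% of its speed; a pose out of reach is approached as far as the arm can. A call with a gripper value outside its range is refused whole. The fingers move at their own pace and stop on an object; "grip_force" is the grip in N (left out, the last holds). Time passes only in rows, so rows that repeat a pose let the fingers close, or fill a call up. It gives the time, the measured TCP pose, the force, the opening and the grip force at its end, in the units of the state.
- readout.sense(): the state, without advancing time (a new reading comes with each control period).
- eyes.snapshot(name): name is "side" or "top" or "wrist"; returns a dict with "pixels" (384x512x3 uint8, red, green, blue), "fx", "fy", "cx", "cy" (pixels), "extrinsics" (4x4, takes a point from world to camera coordinates). Camera axes: x right, y up, looking along -z (the intrinsics and any distortion apply to the point x, -y, -z); pixel columns grow to the right and rows downward; lengths in m; the calibration is good to about 2 mm. A picture is of the moment at which its call begins. There is no depth.
- arm.finish_job(): hands the job in; it is judged then, once.
The state is a dict: "time_s": time; "joint_positions": joint angles; "qd": joint speeds; "joint_torque": joint torques, N m; "tool_pos": TCP position; "tool_rot": TCP orientation; "force": force on the tool from outside, world axes, zero at the start; "moment": the same for the moment, N m; "finger_gap": finger opening in m; "grip_force": force on a finger pad.
Only numpy, scipy, OpenCV 4.12 (cv2) and the standard library are available. Lean on these libraries where they do the work, as an engineer would, in place of code of your own. Each camera call takes 0.05 s, during which the arm holds its last target. There are 200 camera calls.

## Task

On the leather worker's bench stand two dust-filter housings, each closed by a clip-on cover. Squeeze the two snap tabs of the square cover together to release it, lift it off its housing and set it down the right way up in the middle of the wooden tray, without dropping it. Leave the round cover clipped on.

Things in the scene. Friction and masses are not known exactly. Their poses are not given: they have to be found in the camera images.
- square_cover_grip (a point): Square clip-on cover, grey plastic plate 124 x 124 x 6 mm, 0.15 kg. Point midway between its two snap tabs, 24 mm above the plate's top; z up, y from tab to tab. Tabs: upright plates 30 mm long (x), 6 mm thick (y), 38 mm tall over the plate, outer faces 56 mm apart, bare plate 34 mm wide outside them. Skirt and hooks reach 20 mm below the plate: on a floor it stands with this point 50 mm up
- square_housing: Square green steel housing under the square cover, 130 x 130 x 80 mm, fixed, outlet stub on +x out to 93 mm. Origin: centre of underside, z up. Snaps: each tab slides in 9 mm to a stop (faces then 38 mm apart), sprung 1.4 to 5.4 N; its hook under the housing's deck frees after 7 mm. Squeeze both to their stops (15 to 25 N) and keep squeezing while lifting straight up; free after 20 mm
- tray_in (a point): Centre of the inner floor of the shallow wooden tray, fixed to the bench: 214 x 214 mm inside, rim 18 mm above the bench and 10 mm above this floor point. z up, x and y along its sides.
- round_cover_grip (a point): The same point on the round clip-on cover: a disc 124 mm across with the same two tabs and heights, on the green round housing 130 mm across, 80 mm high, with an outlet stub out to 95 mm. To be left alone.
Mind the look-alikes: they are no part of the job. Leave any red look-alike of the part that bears square_cover_grip alone.

How it is judged:
By the outcome, as a careful person would: the job done as asked, in the order asked, and still so for the second after the job is handed in, with the robot touching nothing.
It also fails if it takes over 45 s, if anything falls off the work surface, if the arm or the gripper's body presses on something with over 40 N, if the wrist force passes 120 N, or if a joint passes its speed limit or range.

## Working session

There is one attempt and no reset: what is moved stays moved. The work goes in short steps, Python scripts to look and compute and a tool call to move; the robot and the scene stay as the last step left them, time stands still between calls to the robot, and variables do not carry over. Pictures are saved under pics/ and viewed, at most 10 in all, crops included, and the job is handed in when it is done.

Besides the shell and the picture viewer there is one more tool, called after "Request:" by a JSON object that holds its "op" and its "data". jog_arm: Moves the arm, as the interface text tells. Its arguments: {"type":"object","properties":{"deltas":{"type":"array","items":{"type":"number"}},"grip_force":{"type":"number"}},"required":["deltas"]}

```bash
mkdir -p pics; cat > h.py <<'E'
import numpy as np, cv2
from cell import readout, eyes, arm
def snap(n,f):
    s=eyes.snapshot(n); cv2.imwrite('pics/'+f,s['pixels'][:,:,::-1]); np.savez('pics/'+f+'.npz',**{k:s[k] for k in('fx','fy','cx','cy','extrinsics')},p=s['pixels']); return s
def back(s,u,v,z):
    E=np.array(s['extrinsics']);R=E[:3,:3];t=E[:3,3]
    d=R.T@np.array([(u-s['cx'])/s['fx'],-(v-s['cy'])/s['fy'],-1]);c=-R.T@t
    return c+d*(z-c[2])/d[2]
def proj(s,P):
    E=np.array(s['extrinsics']);q=E[:3,:3]@np.array(P)+E[:3,3]
    return s['cx']+s['fx']*q[0]/-q[2], s['cy']+s['fy']*q[1]/q[2]
E
python3 - <<'E'
from h import *
s=snap('top','top.png'); b=snap('side','side.png')
print({k:s[k] for k in s if k!='pixels'},[k for k in s]); print(readout.sense())
cv2.imwrite('pics/both.png',np.vstack([s['pixels'],b['pixels']])[:,:,::-1][:, :] if 0 else cv2.resize(np.hstack([s['pixels'],b['pixels']])[:,:,::-1],(800,300)))
E
```

```text
{'fx': 385.94496794260345, 'fy': 385.94496794260345, 'cx': 251.88960337813072, 'cy': 191.62133306000072, 'extrinsics': array([[ 0.00655755, -0.99992623, -0.01022454,  0.10708968],
       [ 0.99756143,  0.00583087,  0.06954988, -0.49858624],
       [-0.06948513, -0.01065568,  0.99752608, -1.23027055],
       [ 0.        ,  0.        ,  0.        ,  1.        ]])} ['pixels', 'fx', 'fy', 'cx', 'cy', 'extrinsics']
{'time_s': 0.1, 'joint_positions': array([-1.33828439e+00,  3.79355452e-01,  1.73470094e+00,  1.43728029e-05,
        1.02851658e+00, -3.33032988e-02]), 'qd': array([ 1.83371231e-04, -2.37419844e-03, -7.68153969e-04,  2.06527054e-03,
        1.35902525e-04, -6.40182259e-05]), 'joint_torque': array([ 6.58253120e-04, -7.65037966e+01, -4.35293126e+01,  6.52704388e-02,
        3.98019841e-02,  5.06775805e-06]), 'tool_pos': array([ 0.18384332, -0.67526043,  0.40416485]), 'tool_rot': array([[ 9.64880617e-01,  2.62688691e-01, -2.13908098e-04],
       [ 2.62688774e-01, -9.64880144e-01,  9.56775860e-04],
       [ 4.49385215e-05, -9.79365739e-04, -9.99999519e-01]]), 'force': array([-0.9428819 ,  0.03220471, -0.06928559]), 'moment': array([0.00411349, 0.02503611, 0.02578983]), 'grip_force': 0.0, 'finger_gap': 0.09120981521920556}
```

View pics/top.png

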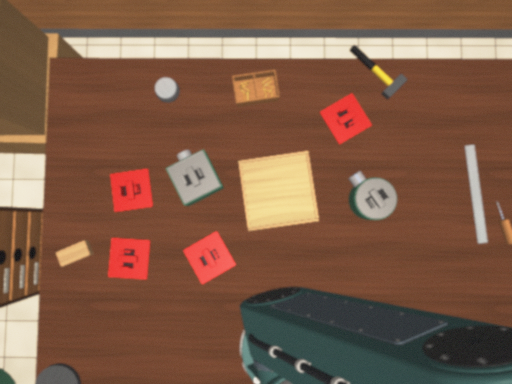

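View pics/side.png

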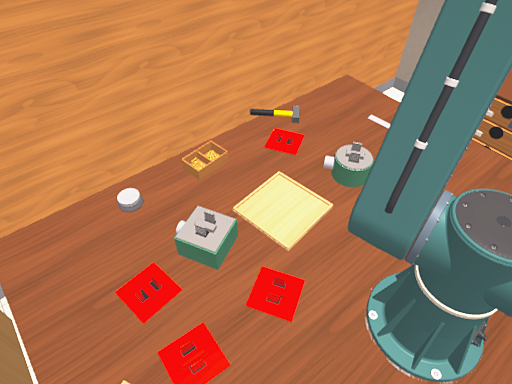

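The top view shows the square cover near (194,178), the tray near (279,191), the round cover near (375,199), and red look-alikes on the bench. I'll enlarge the square cover and tray.

```bash
python3 - <<'E'
from h import *
p=cv2.imread('pics/top.png')[140:240,155:325]
cv2.imwrite('pics/c1.png',cv2.resize(p,None,fx=4.7,fy=4.7,interpolation=cv2.INTER_CUBIC))
E
```

```text
(no output)
```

View pics/c1.png

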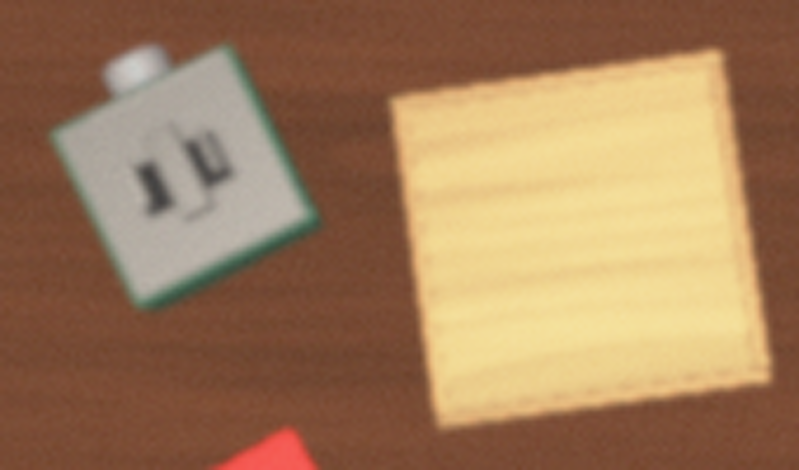

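```bash
cat >> h.py <<'E'
def quad(s,pts,z):
    P=np.array([back(s,u,v,z)[:2] for u,v in pts]); r=[]
    for i in range(4):
        d=P[(i+1)%4]-P[i]; r.append((np.degrees(np.arctan2(d[1],d[0]))).round(1))
    return P.mean(0).round(4),r,[np.linalg.norm(P[(i+1)%4]-P[i]).round(3) for i in range(4)]
E
python3 - <<'E'
from h import *
s=np.load('pics/top.png.npz')
f=lambda L:[(155+x/4.7-.4,140+y/4.7-.4) for x,y in L]
print(quad(s,f([(52,133),(228,47),(318,215),(145,303)]),.086))
print(quad(s,f([(390,97),(722,50),(772,380),(438,428)]),.018))
E
```

```text
(array([0.5382, 0.2872]), [np.float64(-63.4), np.float64(-151.3), np.float64(117.4), np.float64(29.6)], [np.float64(0.128), np.float64(0.126), np.float64(0.126), np.float64(0.128)])
(array([0.5031, 0.0256]), [np.float64(-81.6), np.float64(-171.7), np.float64(98.5), np.float64(8.7)], [np.float64(0.232), np.float64(0.23), np.float64(0.231), np.float64(0.231)])
```

Request:
{"op": "jog_arm", "data": {"deltas": [30,25,5,0,0,1,1,65,60,10,0,0,3,1,105,100,15,0,0,5,1,145,140,20,0,0,7,1,185,180,20,0,0,9,1,225,220,20,0,0,11,1,255,260,20,0,0,12,1,285,300,20,0,0,12.3,1]}}

```text
time_s: 1.1
tool_pos: [0.4697, -0.3739, 0.4245]
tool_rot: [[0.887, 0.463, -0.0], [0.463, -0.887, 0.0], [-0.0, -0.0, -1.0]]
force: [-0.2, -0.6, 1.0]
finger_gap: 0.0916
grip_force: 0.0
```

Request:
{"op": "jog_arm", "data": {"deltas": [20,45,0,0,0,0,1,40,90,0,0,0,0,1,60,135,0,0,0,0,1,75,180,0,0,0,0,1,85,230,0,0,0,0,1,90,280,0,0,0,0,1,90,330,0,0,0,0,1,85,375,0,0,0,0,1]}}

```text
time_s: 2.1
tool_pos: [0.5537, 0.0013, 0.4246]
tool_rot: [[0.887, 0.463, -0.0], [0.463, -0.887, 0.0], [-0.0, -0.0, -1.0]]
force: [0.6, 0.2, -0.4]
finger_gap: 0.0912
grip_force: 0.0
```

Request:
{"op": "jog_arm", "data": {"deltas": [0,40,0,0,0,0,1,-5,85,0,0,0,0,1,-7,130,0,0,0,0,1,-10,175,0,0,0,0,1,-13,220,0,0,0,0,1,-15,260,0,0,0,0,1,-16,287,0,0,0,0,1,-16,287,0,0,0,0,1]}}

```text
time_s: 3.1
tool_pos: [0.5376, 0.2879, 0.4244]
tool_rot: [[0.886, 0.464, -0.0], [0.464, -0.886, -0.0], [-0.0, -0.0, -1.0]]
force: [0.6, 0.5, -0.2]
finger_gap: 0.0911
grip_force: 0.0
```

```bash
python3 - <<'E'
from h import *
s=snap('wrist','w1.png'); r=readout.sense(); print(r['time_s'],r['tool_pos'],r['tool_rot'],r['joint_positions'],r['force'])
c,g=s['extrinsics'],0; print(-c[:3,:3].T@c[:3,3], proj(s,[.538,.287,.086]))
E
```

```text
3.15 [0.53764247 0.28695325 0.42436953] [[ 8.86181868e-01  4.63337269e-01 -5.21964546e-04]
 [ 4.63337125e-01 -8.86182017e-01 -3.76552111e-04]
 [-6.37026221e-04  9.18481005e-05 -9.99999793e-01]] [ 4.52034480e-01  2.15683779e-01  1.91092604e+00 -1.30310951e-04
  1.01561685e+00  1.54114215e+00] [-0.15778232 -0.35059913  0.91277299]
[0.6084508  0.32489238 0.40501291] (np.float64(256.4261184634696), np.float64(181.78845004588575))
```

View pics/w1.png

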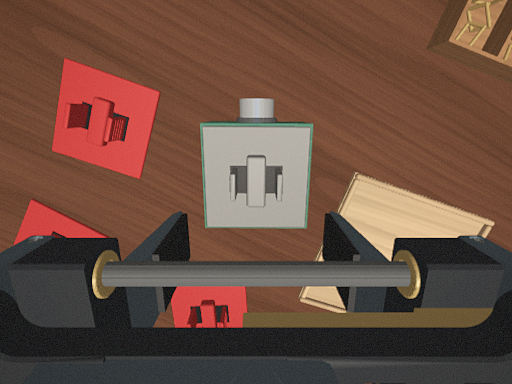

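The wrist view shows the plate corners at (203,125), (311,125), (307,228) and (206,228), with the tabs at about (233,183) and (280,183). The yaw looks aligned.

```bash
python3 - <<'E'
from h import *
s=np.load('pics/w1.png.npz')
print(quad(s,[(203,125.5),(311,125.5),(307,228),(206,228)],.086))
im=s['p'][110:240,190:325,::-1]
cv2.imwrite('pics/c2.png',cv2.resize(im,None,fx=4.5,fy=4.5,interpolation=cv2.INTER_CUBIC))
E
```

```text
(array([0.5406, 0.288 ]), [np.float64(-62.4), np.float64(-151.4), np.float64(117.6), np.float64(26.2)], [np.float64(0.122), np.float64(0.126), np.float64(0.127), np.float64(0.126)])
```

View pics/c2.png

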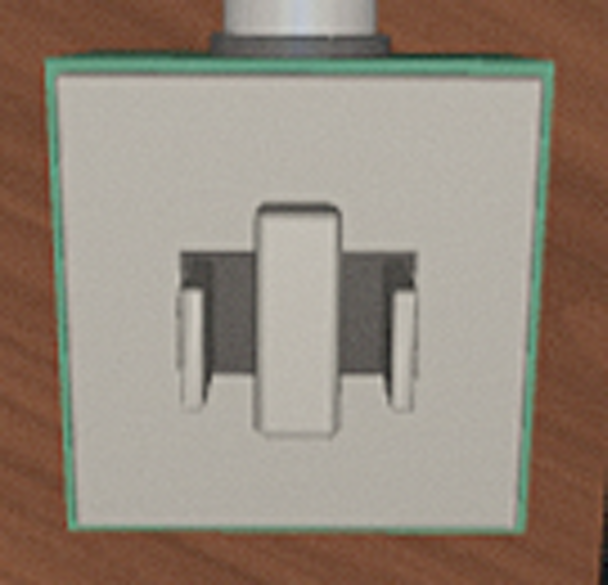

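The crop shows the plate corners at (57,76), (542,79), (517,528) and (75,527). The tab tops span x 180–417 and y 289–410.

```bash
python3 - <<'E'
from h import *
s=np.load('pics/w1.png.npz')
f=lambda L:[(190+x/4.5-.4,110+y/4.5-.4) for x,y in L]
print(quad(s,f([(57,76),(542,79),(517,528),(75,527)]),.086))
print(quad(s,f([(180,289),(416,289),(413,410),(183,410)]),.124))
E
```

```text
(array([0.5402, 0.289 ]), [np.float64(-62.8), np.float64(-152.5), np.float64(117.4), np.float64(26.8)], [np.float64(0.122), np.float64(0.122), np.float64(0.124), np.float64(0.123)])
(array([0.5406, 0.2892]), [np.float64(-62.4), np.float64(-152.2), np.float64(117.6), np.float64(27.4)], [np.float64(0.055), np.float64(0.03), np.float64(0.055), np.float64(0.03)])
```

Request:
{"op": "jog_arm", "data": {"deltas": [1,1,-20,0,0,0,1,2,1.5,-50,0,0,0,1,2.5,2,-80,0,0,0,1,2.5,2,-105,0,0,0,1,2.5,2,-125,0,0,0,1,2.5,2,-135,0,0,0,1,2.5,2,-140,0,0,0,1,2.5,2,-140,0,0,0,1], "grip_force": 20}}

```text
time_s: 4.15
tool_pos: [0.5405, 0.2886, 0.2849]
tool_rot: [[0.887, 0.462, 0.0], [0.462, -0.887, 0.0], [0.0, 0.0, -1.0]]
force: [0.2, 0.9, -0.7]
finger_gap: 0.091
grip_force: 0.0
```

Request:
{"op": "jog_arm", "data": {"deltas": [0,0,0,0,0,0,0.5,0,0,0,0,0,0,0.3,0,0,0,0,0,0,-1,0,0,0,0,0,0,-1,0,0,0,0,0,0,-1,0,0,0,0,0,0,-1,0,0,0,0,0,0,-1,0,0,0,0,0,0,-1], "grip_force": 20}}

```text
time_s: 5.15
tool_pos: [0.5405, 0.2886, 0.285]
tool_rot: [[0.887, 0.462, 0.0], [0.462, -0.887, 0.0], [0.0, -0.0, -1.0]]
force: [-1.6, -0.4, 4.3]
finger_gap: 0.0369
grip_force: 20.0
```

Request:
{"op": "jog_arm", "data": {"deltas": [0,0,2,0,0,0,-1,0,0,6,0,0,0,-1,0,0,12,0,0,0,-1,0,0,18,0,0,0,-1,0,0,24,0,0,0,-1,0,0,30,0,0,0,-1,0,0,36,0,0,0,-1,0,0,42,0,0,0,-1]}}

```text
time_s: 6.15
tool_pos: [0.5404, 0.2886, 0.3272]
tool_rot: [[0.887, 0.462, 0.0], [0.462, -0.887, 0.0], [0.0, -0.0, -1.0]]
force: [0.4, 0.5, -1.2]
finger_gap: 0.0371
grip_force: 20.0
```

```bash
python3 - <<'E'
from h import *
s=snap('wrist','w2.png'); b=snap('side','s2.png'); r=readout.sense(); print(r['time_s'],r['tool_pos'],r['force'],r['moment'],r['finger_gap'],r['grip_force'])
cv2.imwrite('pics/m2.png',np.hstack([cv2.resize(s['pixels'],(400,300)),cv2.resize(b['pixels'][130:330,110:377],(400,300))])[:,:,::-1])
E
```

```text
6.25 [0.54054622 0.28864472 0.32748358] [-1.14739642  0.62640356 -1.74892236] [-0.01141851 -0.00024338  0.04130301] 0.037015537430683386 19.99354362487793
```

View pics/m2.png

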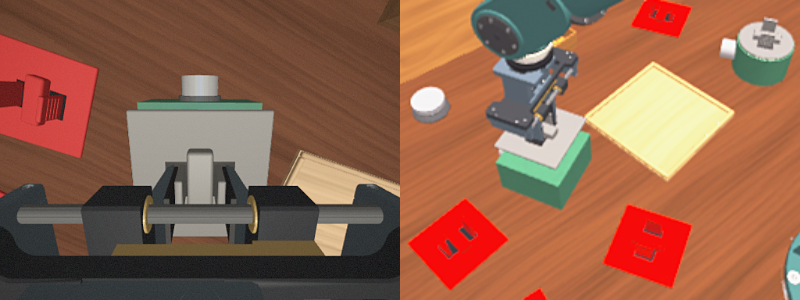

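The cover is free and held level. Next is over the tray.

Request:
{"op": "jog_arm", "data": {"deltas": [0,0,12,0,0,0,-1,0,0,32,0,0,0,-1,-1,-8,50,0,0,-1,-1,-3,-25,60,0,0,-3,-1,-7,-50,60,0,0,-5,-1,-11,-80,60,0,0,-7,-1,-15,-110,60,0,0,-9,-1,-19,-140,60,0,0,-11,-1]}}

```text
time_s: 7.25
tool_pos: [0.5204, 0.1462, 0.386]
tool_rot: [[0.96, 0.281, -0.001], [0.281, -0.96, -0.0], [-0.001, 0.0, -1.0]]
force: [-0.6, -0.3, -1.7]
finger_gap: 0.0372
grip_force: 20.0
```

Request:
{"op": "jog_arm", "data": {"deltas": [-4,-30,0,0,0,-2,-1,-8,-58,0,0,0,-4,-1,-12,-84,-5,0,0,-6,-1,-15,-104,-15,0,0,-7,-1,-17,-117,-30,0,0,-8,-1,-17.5,-121.5,-50,0,0,-8,-1,-17.5,-121.5,-70,0,0,-8,-1,-17.5,-121.5,-80,0,0,-8,-1]}}

```text
time_s: 8.25
tool_pos: [0.5031, 0.0266, 0.3051]
tool_rot: [[0.989, 0.147, -0.002], [0.147, -0.989, -0.0], [-0.002, -0.0, -1.0]]
force: [0.0, -0.2, -2.0]
finger_gap: 0.0369
grip_force: 20.0
```

```bash
python3 - <<'E'
from h import *
s=snap('wrist','w3.png'); r=readout.sense(); print(r['time_s'],r['tool_pos'],r['force'],r['finger_gap'],r['grip_force'])
cv2.imwrite('pics/w3b.png',cv2.resize(s['pixels'],(800,600))[:,:,::-1])
E
```

```text
8.3 [0.50302549 0.02671193 0.30456006] [-1.63015878 -0.11107753 -2.09121056] 0.037207650413226136 19.99345511198044
```

View pics/w3b.png

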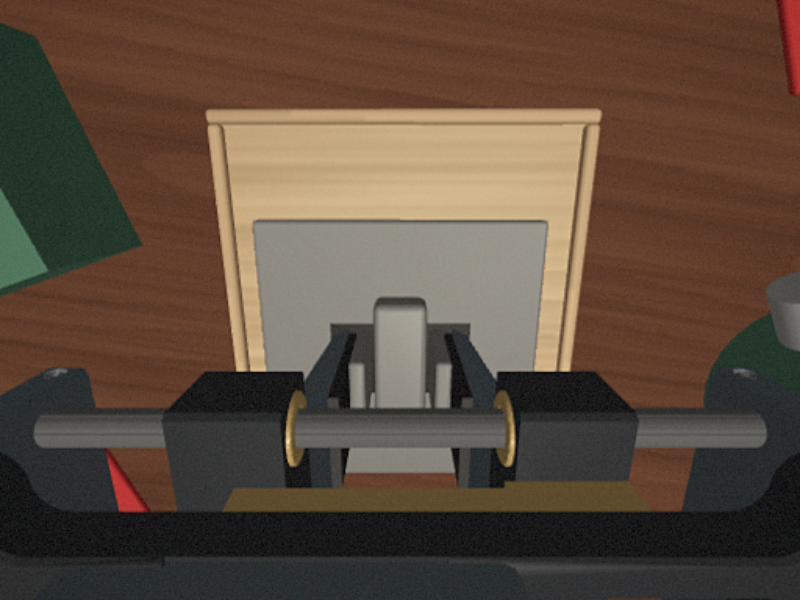

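The cover is square with the tray and centred side to side: the rim spans 208–601 and the plate 254–546. I'll check the tray centre from the far rim corners, at (208,110) and (601,110).

```bash
python3 - <<'E'
from h import *
s=np.load('pics/w3.png.npz')
a,b=[back(s,x*.64,y*.64,.018)[:2] for x,y in((208,110),(601,110))]
d=(b-a); L=np.linalg.norm(d); d/=L; n=np.array([d[1],-d[0]]); print(a,b,L,(a+b)/2+n*.117,(a+b)/2-n*.117)
E
```

```text
[0.60139265 0.15251692] [ 0.63452377 -0.07129691] 0.22625273026843262 [0.50221942 0.02347722] [0.733697   0.05774279]
```

Request:
{"op": "jog_arm", "data": {"deltas": [0,-1,-15,0,0,0,-1,0,-1.5,-32,0,0,0,-1,0,-1.5,-46,0,0,0,-1,0,-1.5,-56,0,0,0,-1,0,-1.5,-63,0,0,0,-1,0,-1.5,-67,0,0,0,-1,0,-1.5,-69,0,0,0,-1,0,-1.5,-70,0,0,0,-1]}}

```text
time_s: 9.3
tool_pos: [0.504, 0.0256, 0.2369]
tool_rot: [[0.989, 0.148, 0.0], [0.148, -0.989, 0.0], [0.0, 0.0, -1.0]]
force: [0.4, -0.0, -0.5]
finger_gap: 0.0369
grip_force: 20.0
```

Request:
{"op": "jog_arm", "data": {"deltas": [0,0,-0.5,0,0,0,-1,0,0,-1,0,0,0,-1,0,0,-1.4,0,0,0,-1,0,0,-1.7,0,0,0,-1,0,0,-2,0,0,0,-1,0,0,-2,0,0,0,-1,0,0,-2,0,0,0,-1,0,0,-2,0,0,0,-1]}}

```text
time_s: 10.3
tool_pos: [0.5039, 0.0256, 0.2347]
tool_rot: [[0.989, 0.148, -0.0], [0.148, -0.989, 0.0], [-0.0, -0.0, -1.0]]
force: [-0.2, 0.2, -0.9]
finger_gap: 0.037
grip_force: 20.0
```

Not in contact yet, so I'll creep down.

Request:
{"op": "jog_arm", "data": {"deltas": [0,0,-0.3,0,0,0,-1,0,0,-0.6,0,0,0,-1,0,0,-0.9,0,0,0,-1,0,0,-1.2,0,0,0,-1,0,0,-1.5,0,0,0,-1,0,0,-1.5,0,0,0,-1,0,0,-1.5,0,0,0,-1,0,0,-1.5,0,0,0,-1]}}

```text
time_s: 11.3
tool_pos: [0.5039, 0.0256, 0.2332]
tool_rot: [[0.989, 0.148, -0.0], [0.148, -0.989, -0.0], [-0.0, 0.0, -1.0]]
force: [-0.9, -0.1, -0.7]
finger_gap: 0.0367
grip_force: 20.0
```

Request:
{"op": "jog_arm", "data": {"deltas": [0,0,-0.2,0,0,0,-1,0,0,-0.4,0,0,0,-1,0,0,-0.6,0,0,0,-1,0,0,-0.8,0,0,0,-1,0,0,-1,0,0,0,-1,0,0,-1,0,0,0,-1,0,0,-1,0,0,0,-1,0,0,-1,0,0,0,-1]}}

```text
time_s: 12.3
tool_pos: [0.504, 0.0256, 0.2329]
tool_rot: [[0.989, 0.148, -0.0], [0.148, -0.989, 0.0], [-0.0, -0.0, -1.0]]
force: [-5.0, -1.2, 16.4]
finger_gap: 0.0376
grip_force: 20.0
```

The cover is on the tray floor. I'll relieve the load, open slowly and then retreat.

Request:
{"op": "jog_arm", "data": {"deltas": [0,0,0.4,0,0,0,-1,0,0,0.6,0,0,0,-1,0,0,0.6,0,0,0,0.0,0,0,0.6,0,0,0,0.3,0,0,0.6,0,0,0,0.6,0,0,0.6,0,0,0,1,0,0,0.6,0,0,0,1,0,0,0.6,0,0,0,1]}}

```text
time_s: 13.3
tool_pos: [0.5039, 0.0256, 0.2328]
tool_rot: [[0.989, 0.148, 0.0], [0.148, -0.989, 0.0], [0.0, -0.0, -1.0]]
force: [-0.4, 0.6, -0.4]
finger_gap: 0.0905
grip_force: 0.0
```

Request:
{"op": "jog_arm", "data": {"deltas": [0,0,5,0,0,0,1,0,0,15,0,0,0,1,0,0,35,0,0,0,1,0,0,60,0,0,0,1,0,0,90,0,0,0,1,0,0,120,0,0,0,1,0,0,140,0,0,0,1,0,0,150,0,0,0,1]}}

```text
time_s: 14.3
tool_pos: [0.5039, 0.0256, 0.3845]
tool_rot: [[0.989, 0.148, 0.002], [0.148, -0.989, 0.0], [0.002, 0.0, -1.0]]
force: [1.7, 0.3, 0.3]
finger_gap: 0.0914
grip_force: 0.0
```

```bash
python3 - <<'E'
from h import *
s=snap('wrist','w4.png'); b=snap('side','s4.png'); r=readout.sense(); print(r['time_s'],r['tool_pos'],r['force'],r['finger_gap'])
cv2.imwrite('pics/m4.png',np.hstack([cv2.resize(s['pixels'],(400,300)),cv2.resize(b['pixels'][130:330,110:377],(400,300))])[:,:,::-1])
E
```

```text
14.4 [0.50395521 0.02556674 0.38386464] [ 0.0145067  -0.08729615  0.08250709] 0.09117573778533024
```

View pics/m4.png

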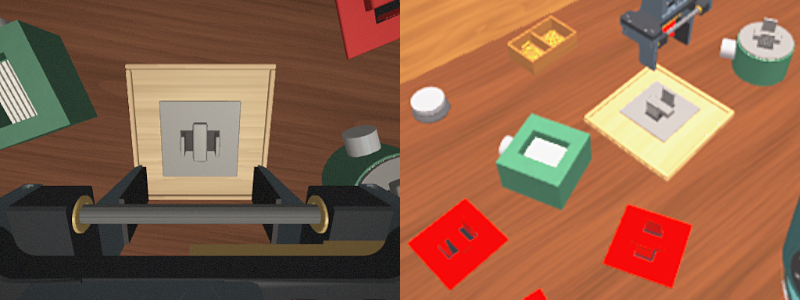

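The cover stands upright in the middle of the tray, the gripper is clear, and the round cover is untouched.

```bash
python3 -c "
from cell import arm
print(arm.finish_job())"
```

```text
the job is handed in; nothing more can be done
None
```

The square cover is off its housing and stands the right way up in the middle of the wooden tray, the round cover is still clipped on, and I handed the job in at about 14 s of robot time; no verdict came back.

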